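# Put the felt-tip markers away in their clip tray

### The job

Put the felt-tip markers away: pull the blue tray all the way out from under the little shelf, and press each marker on the table down into a clip of its own, past the orange sprung jaw, until it sits level at the bottom. While the tray is still fully out, swing the yellow keeper bar shut over the markers until it clicks past the red pin, and then push the tray fully home under the shelf with the markers still seated and the bar still shut. Leave the cup, figurines and everything else on the table and shelf where they are.

Things in the scene. Friction and masses are not known exactly. Their poses are not given: they have to be found in the camera images.
- marker1: white felt-tip marker with a blue cap (absent in some starts): a round barrel 16 mm in diameter, 140 mm long overall, 28 g; the last 12 mm of the cap is a 17 mm square block that keeps it from rolling. Origin on the barrel's axis at mid length (8.5 mm above the table when lying); x axis along the barrel towards the cap end. Either end may face either way in a clip; any marker fits any clip.
- marker2: white felt-tip marker with a red cap (absent in some starts): a round barrel 16 mm in diameter, 140 mm long overall, 28 g; the last 12 mm of the cap is a 17 mm square block that keeps it from rolling. Origin on the barrel's axis at mid length (8.5 mm above the table when lying); x axis along the barrel towards the cap end. Either end may face either way in a clip; any marker fits any clip.
- marker3: white felt-tip marker with a green cap (absent in some starts): a round barrel 16 mm in diameter, 140 mm long overall, 28 g; the last 12 mm of the cap is a 17 mm square block that keeps it from rolling. Origin on the barrel's axis at mid length (8.5 mm above the table when lying); x axis along the barrel towards the cap end. Either end may face either way in a clip; any marker fits any clip.
- marker4: white felt-tip marker with a black cap (absent in some starts): a round barrel 16 mm in diameter, 140 mm long overall, 28 g; the last 12 mm of the cap is a 17 mm square block that keeps it from rolling. Origin on the barrel's axis at mid length (8.5 mm above the table when lying); x axis along the barrel towards the cap end. Either end may face either way in a clip; any marker fits any clip.
- clip1 (a point): clip nearest the robot of the tray's row of four alike (clip1 to clip4, every 50 mm). This point is where a seated marker's axis and mid length lie: 46 mm above the table, 30 mm above the tray floor. Axes, for all clips: x across the row, towards clip4; y along the seated marker, also the way the tray slides home; z up. Each clip: two white forks, 8 mm thick, centred at y = +40 and -40 mm.
- clip2 (a point): second clip, as clip1. Between a clip's forks there is room for fingers down to 23 mm above the table. Each fork's rigid wall is on the +x side: inner face 8.8 mm from the centre, flared outward at its top, which is 62 mm above the table. On the -x side is an orange jaw, see jaw1.
- clip3 (a point): third clip, as clip1. The tray's end walls, 50 mm above the table, stand 82 mm from the clip's centre at +y and -y, so a marker must go in within about 10 mm of mid length.
- clip4 (a point): fourth clip, farthest from the robot, as clip1.
- tray (a joint): how far the blue tray is pulled out from under the shelf, m: 0 home, 0.15 fully out (end stops). Slides along the clips' y axis (out is -y), needs about 5 N, stays where left. Tray 300 x 176 mm, floor 16 mm above the table. Plywood shelf: top 97 mm, underside 85 mm above the table, its edge 115 mm from the clips' centre line when the tray is fully out.
- tray_handle (a point): orange upright tab at the tray's open end, to pull and push it by: 50 mm along x, 10 mm thick along y (the sliding direction), top 54 mm above the table. This point is its middle, 42 mm above the table, 12 mm below its top. 57 mm free between tab and tray wall. Axes as those of the clips.
- keeper (a joint): angle of the yellow keeper bar about a vertical hinge at the tray's far, open-end corner, rad: 0 shut (bar across all clips, over one end of the markers), 1.57 swung out, range 0 to 1.7; grows anticlockwise from above. Turns easily (0.04 N m), stays where left. In the last 0.07 rad its free end passes a red sprung detent pin (about 2 N at the knob); shut, it rests at 0 to 0.02.
- keeper_knob (a point): black upright knob on the keeper bar, 16 mm in diameter, 68 to 96 mm above the table; this point is on its axis, 82 mm above the table, 185 mm from the hinge. x axis along the bar from its free end towards the hinge; y across the bar. The bar is 14 mm wide and 240 mm long, underside 60 mm, top 68 mm above the table (6 mm above seated markers); a marker standing high blocks it.
- keeper_hinge (a point): the keeper bar's hinge axis at the height of the bar (64 mm above the table); it moves with the tray.
- jaw1 (a joint): angle of the orange sprung jaw of clip1, rad: 0 at rest, grows as it is pushed outward (range 0.4). One arm per fork on a common hinge 20 mm above the table, on the clip's -x side; the round smooth noses, top 58 mm above the table, overhang the seat. A marker pushed down drives them out 3 to 5 mm (up to 0.2 rad; 3 to 8 N in all), then they snap back over it to nearly 0.
- jaw2 (a joint): angle of the orange sprung jaw of clip2, rad: 0 at rest, grows as it is pushed outward (range 0.4). See jaw1.
- jaw3 (a joint): angle of the orange sprung jaw of clip3, rad: 0 at rest, grows as it is pushed outward (range 0.4). See jaw1.
- jaw4 (a joint): angle of the orange sprung jaw of clip4, rad: 0 at rest, grows as it is pushed outward (range 0.4). See jaw1.
- cup: bystander, to be left alone: white paper-style cup, 72 mm across, 100 mm tall; origin at the centre of its underside.
- gnome: bystander, to be left alone: garden-gnome figurine in yellow with a red cap, 48 mm across, 86 mm tall; origin at the centre of its underside.
- bear: bystander, to be left alone: terracotta figurine with a yellow hat, 48 mm across, 86 mm tall, standing on top of the shelf; origin at the centre of its underside.
- glue: bystander, to be left alone: small glue bottle with an orange cap, 36 mm across, 90 mm tall; origin at the centre of its underside.
- eraser: bystander, to be left alone: white eraser, 42 x 20 x 13 mm; origin at the centre of its underside.
- cards: bystander, to be left alone: flat brown packet, 60 x 90 x 16 mm; origin at the centre of its underside.
- pencilbox: bystander, to be left alone: open carton of coloured pencils, 190 x 150 x 34 mm; origin at the centre of its underside.
Things that resemble listed ones, but are neither listed nor needed, are in the scene too. What is shaped like the marker3 but pink is not meant.

How it is judged:
On the way, in this order (a step that is already met when the one before it is completed fails the run):
1. the tray is pulled fully out (value of joint tray above 0.14 m), for 0.2 s.
2. every marker present is seated in a clip (((horizontal distance between marker1 and clip1 below 0.016 m and z of marker1 in the frame of clip1 between -0.004 and 0.004 m and angle between the x axis of marker1 and the y axis of clip1, either way round below 0.07 rad) or (horizontal distance between marker1 and clip2 below 0.016 m and z of marker1 in the frame of clip2 between -0.004 and 0.004 m and angle between the x axis of marker1 and the y axis of clip2, either way round below 0.07 rad) or (horizontal distance between marker1 and clip3 below 0.016 m and z of marker1 in the frame of clip3 between -0.004 and 0.004 m and angle between the x axis of marker1 and the y axis of clip3, either way round below 0.07 rad) or (horizontal distance between marker1 and clip4 below 0.016 m and z of marker1 in the frame of clip4 between -0.004 and 0.004 m and angle between the x axis of marker1 and the y axis of clip4, either way round below 0.07 rad)) and ((horizontal distance between marker2 and clip1 below 0.016 m and z of marker2 in the frame of clip1 between -0.004 and 0.004 m and angle between the x axis of marker2 and the y axis of clip1, either way round below 0.07 rad) or (horizontal distance between marker2 and clip2 below 0.016 m and z of marker2 in the frame of clip2 between -0.004 and 0.004 m and angle between the x axis of marker2 and the y axis of clip2, either way round below 0.07 rad) or (horizontal distance between marker2 and clip3 below 0.016 m and z of marker2 in the frame of clip3 between -0.004 and 0.004 m and angle between the x axis of marker2 and the y axis of clip3, either way round below 0.07 rad) or (horizontal distance between marker2 and clip4 below 0.016 m and z of marker2 in the frame of clip4 between -0.004 and 0.004 m and angle between the x axis of marker2 and the y axis of clip4, either way round below 0.07 rad)) and ((horizontal distance between marker3 and clip1 below 0.016 m and z of marker3 in the frame of clip1 between -0.004 and 0.004 m and angle between the x axis of marker3 and the y axis of clip1, either way round below 0.07 rad) or (horizontal distance between marker3 and clip2 below 0.016 m and z of marker3 in the frame of clip2 between -0.004 and 0.004 m and angle between the x axis of marker3 and the y axis of clip2, either way round below 0.07 rad) or (horizontal distance between marker3 and clip3 below 0.016 m and z of marker3 in the frame of clip3 between -0.004 and 0.004 m and angle between the x axis of marker3 and the y axis of clip3, either way round below 0.07 rad) or (horizontal distance between marker3 and clip4 below 0.016 m and z of marker3 in the frame of clip4 between -0.004 and 0.004 m and angle between the x axis of marker3 and the y axis of clip4, either way round below 0.07 rad)) and ((horizontal distance between marker4 and clip1 below 0.016 m and z of marker4 in the frame of clip1 between -0.004 and 0.004 m and angle between the x axis of marker4 and the y axis of clip1, either way round below 0.07 rad) or (horizontal distance between marker4 and clip2 below 0.016 m and z of marker4 in the frame of clip2 between -0.004 and 0.004 m and angle between the x axis of marker4 and the y axis of clip2, either way round below 0.07 rad) or (horizontal distance between marker4 and clip3 below 0.016 m and z of marker4 in the frame of clip3 between -0.004 and 0.004 m and angle between the x axis of marker4 and the y axis of clip3, either way round below 0.07 rad) or (horizontal distance between marker4 and clip4 below 0.016 m and z of marker4 in the frame of clip4 between -0.004 and 0.004 m and angle between the x axis of marker4 and the y axis of clip4, either way round below 0.07 rad))), for 0.2 s.
3. the keeper bar is shut past its detent while the tray is still out and the markers are seated (all of step 2 and value of joint keeper below 0.03 rad and value of joint tray above 0.13 m), for 0.2 s.
At the end, for the whole second after the job is handed in: Every marker present lies at rest in a clip (centre within 16 mm of the clip's point horizontally and 4 mm in height, axis within 0.07 rad of the clip's y axis), the keeper bar is shut (under 0.03 rad) and the tray is home (under 8 mm out) (all of step 2 and value of joint keeper below 0.03 rad and value of joint tray below 0.008 m and linear speed of each of marker1, marker2, marker3, marker4 below 0.02 m/s); the robot touches nothing.
It fails at once if a bystander (cup, figurine, glue, eraser, packet or pencil carton) is pushed more than 6 cm from its place (distance of any of cup, gnome, bear, glue, eraser, cards, pencilbox from where it was at the start of the episode above 0.06 m).
It fails at once if the cup, a figurine or the glue bottle is tipped over (angle between any of cup, gnome, bear, glue's own z axis and vertical above 0.8 rad).
Of marker1, marker2, marker3, marker4 only 3 to 4 are there at a start; the rules pass over those that are not, and their reading is None.
At some moment in a run one of marker1, marker2, marker3, marker4 may be knocked a few centimetres aside while the robot is not near it.
Once in a run the grip may slacken for a moment while it holds something.
It also fails if it takes over 210 s, if anything falls off the work surface, if the arm or the gripper's body presses on something with over 40 N, if the wrist force passes 120 N, or if a joint passes its speed limit or range.

### The arm

A 7-joint arm with a two-finger parallel gripper is mounted at the origin on the work surface. World frame = base frame: x ahead of the robot, y to its left, z up, the work surface at z = 0. Lengths are in m, angles in rad, forces in N, time in s.
With the tool pointing down it reaches from about 0.375 to 0.925 m from the base axis. Payload 3.1 kg.
Tool frame: the origin (TCP) lies between the finger pads; the fingertips stand 11 mm ahead of it and the grasp point (between the pads) lies 8 mm behind it; z points along the fingers, y is the line along which they close (so a half turn about z gives the same grasp; the last joint's range is limited). The gripper opens to 85 mm and grips with 20 to 120 N. Pads are 22 mm wide; open, the fingers measure 114 mm over their backs; the gripper's body (76 mm by 85 mm) begins 54 mm behind the grasp point. The pads swing forward as they close: fully open they stand 13 mm farther back than shut.
Start: joints at [1.156, 0.383, 0.044, 1.598, -0.018, 1.161, -0.05], TCP at [0.203, -0.618, 0.242] pointing down, gripper open.
Joint ranges: [-2.61, 2.61], [-0.41, 2.15], [-1.48, 1.57], [0, 2.5], [-1.57, 4.71], [0.05, 1.97], [-2.85, 2.85]. Speed limits (rad/s): [2.79, 2.79, 3.14, 3.14, 3.14, 3.14, 3.14].

### API

Orientations are given as a 3x3 rotation matrix whose columns are the frame's x, y, z axes.
In Python, from bench import ctrl gives the robot as it stands. The module is installed in compiled form; this text tells all that it offers. Calls block until the motion is done:
- ctrl.move_ptp(position, orientation): joint-space move of the TCP to a pose.
- ctrl.move_l(position, attitude=None, v=0.15, max_force=None): straight line of the TCP; attitude=None keeps the orientation; v is the mean speed in m/s. With max_force (N) it stops when the force on the tool has changed by that much, and returns True; else False.
- ctrl.movej(angles): joint-space move.
- ctrl.move_gripper(opening): finger opening in m; the grip force is fixed at half the most; returns when the fingers have stopped.
- ctrl.pause(seconds).
- ctrl.inverse_kinematics(position, orientation): joint angles nearest the present ones, or None.
- ctrl.get_state(): the state.
- ctrl.camera(name): name is "side" or "top"; returns the picture (400x640x3 uint8, red, green, blue); there is no depth.
- ctrl.calibration(name): a dict with "intrinsics" (3x3 intrinsics, pixels), "rvec" (rotation vector, rad) and "tvec" (3), from world to camera coordinates, as OpenCV has them. Camera axes: x right, y down, z forward; pixel columns grow to the right and rows downward; lengths in m; the calibration is good to about 2 mm. A picture is of the moment at which its call begins. calibration takes no time and is no camera call.
A pose or a line that the arm cannot do raises ctrl.IKError and nothing moves.
- ctrl.job_done(): hands the job in; it is judged then, once.
The state is a dict: "t": time; "qpos": joint angles; "qvel": joint speeds; "joint_efforts": joint torques, N m; "tcp_pos": TCP position; "tcp_rot": TCP orientation; "wrist_force": force on the tool from outside, world axes, zero at the start; "torque": the same for the moment, N m; "width": finger opening in m; "finger_force": force on a finger pad.
Only numpy, scipy, OpenCV 4.12 (cv2) and the standard library are available. Lean on these libraries where they do the work, as an engineer would, in place of code of your own. Each camera call takes 0.05 s, during which the arm holds its last target. There are 200 camera calls.

## Working session

There is one attempt and no reset: what is moved stays moved. The work goes in short steps, each a Python script; the robot and the scene stay as the last script left them, time stands still between calls to the robot, and variables do not carry over. Pictures are saved under pics/ and viewed, at most 14 in all, crops included, and the job is handed in when it is done.

```bash
mkdir -p pics
python3 - <<'E'
from bench import ctrl
import cv2
for n in("top","side"):
    im=ctrl.camera(n); cv2.imwrite(f"pics/{n}0.png",im[:,:,::-1])
    print(n,ctrl.calibration(n))
s=ctrl.get_state();print(s['t'],s['width'],s['tcp_rot'])
E
```

```text
top {'intrinsics': array([[390.5533999 ,   0.        , 315.99992985],
       [  0.        , 390.5533999 , 197.94736587],
       [  0.        ,   0.        ,   1.        ]]), 'rvec': array([ 2.21701617, -2.19540085,  0.08919711]), 'tvec': array([-0.08273142,  0.58109434,  1.19264715])}
side {'intrinsics': array([[408.30647027,   0.        , 321.98135876],
       [  0.        , 408.30647027, 190.07809856],
       [  0.        ,   0.        ,   1.        ]]), 'rvec': array([ 2.201023  , -0.08271329,  0.0113842 ]), 'tvec': array([-0.58553439,  0.05126517,  1.25945372])}
0.1 0.08533805611199057 [[ 9.50200814e-01  3.11637070e-01 -8.66320788e-04]
 [ 3.11638251e-01 -9.50198141e-01  2.25677616e-03]
 [-1.19881293e-04 -2.41436924e-03 -9.99997078e-01]]
```

View pics/top0.png

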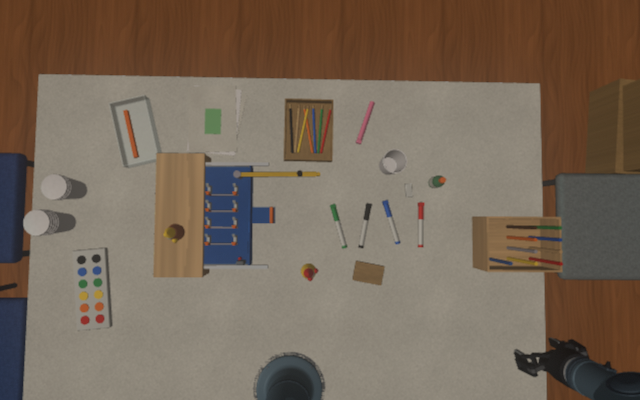

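View pics/side0.png

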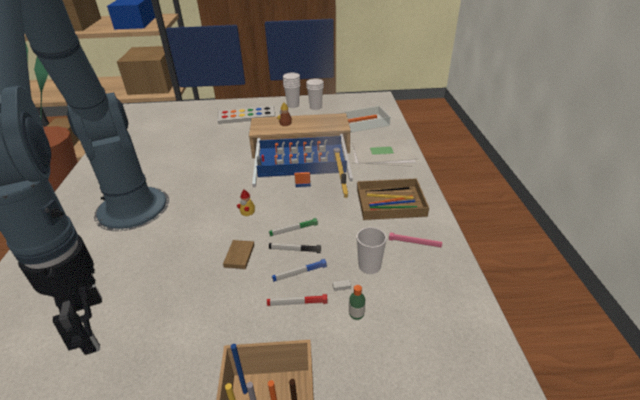

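```bash
cat > h.py <<'E'
import numpy as np, cv2
from bench import ctrl
def cal(n):
    c=ctrl.calibration(n); R=cv2.Rodrigues(c["rvec"])[0]; return c["intrinsics"],R,np.ravel(c["tvec"])
def ray(n,uv):
    K,R,t=cal(n); d=R.T@np.linalg.solve(K,[uv[0],uv[1],1.]); return -R.T@t,d
def p3(n,uv,z):
    o,d=ray(n,uv); return o+d*(z-o[2])/d[2]
def tri(a,b):
    (o1,d1),(o2,d2)=ray("top",a),ray("side",b)
    s=np.linalg.lstsq(np.c_[d1,-d2],o2-o1,rcond=None)[0]; p,q=o1+s[0]*d1,o2+s[1]*d2
    return (p+q)/2,np.linalg.norm(p-q)
def proj(n,p):
    K,R,t=cal(n); q=K@(R@np.asarray(p)+t); return q[:2]/q[2]
def down(a):  # tool z down, tool y (closing line) at angle a from world x
    c,s=np.cos(a),np.sin(a); y=np.array([c,s,0]); z=np.array([0,0,-1.]); return np.c_[np.cross(y,z),y,z]
def shot(n,f=None,box=None,k=1):
    im=ctrl.camera(n)
    if f:
        o=im
        if box: o=im[box[1]:box[3],box[0]:box[2]]
        cv2.imwrite(f"pics/{f}.png",cv2.resize(o[:,:,::-1],None,fx=k,fy=k,interpolation=cv2.INTER_CUBIC))
    return im
E
python3 - <<'E'
import numpy as np,cv2
from h import *
im=cv2.imread("pics/top0.png")
a=cv2.resize(im[140:290,190:345],None,fx=5,fy=5,interpolation=cv2.INTER_CUBIC)[:,:]
b=cv2.resize(im[190:260,320:440],None,fx=6,fy=6,interpolation=cv2.INTER_CUBIC)
cv2.imwrite("pics/a.png",cv2.resize(a,None,fx=.77,fy=.77));cv2.imwrite("pics/b.png",b)
for n,uv,z in[("handle",(271,215),.054),("hinge",(237,174),.068),("knob",(300,174),.096),("knobbar",(320,174),.068),("green",(338,226),.0085),("red",(421,224),.0085),("shelfedge top",(205,153),.097),("base",(290,390),0)]:print(n,p3("top",uv,z).round(3))
E
```

```text
handle [0.527 0.058 0.054]
hinge [0.648 0.159 0.068]
knob [ 0.647 -0.028  0.096]
knobbar [ 0.651 -0.087  0.068]
green [ 0.496 -0.147  0.008]
red [ 0.504 -0.407  0.008]
shelfedge top [0.704 0.247 0.097]
base [-0.005 -0.003  0.   ]
```

View pics/a.png

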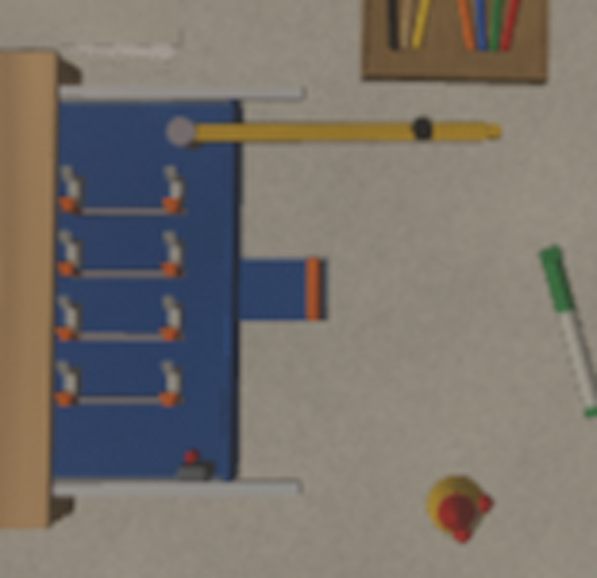

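View pics/b.png

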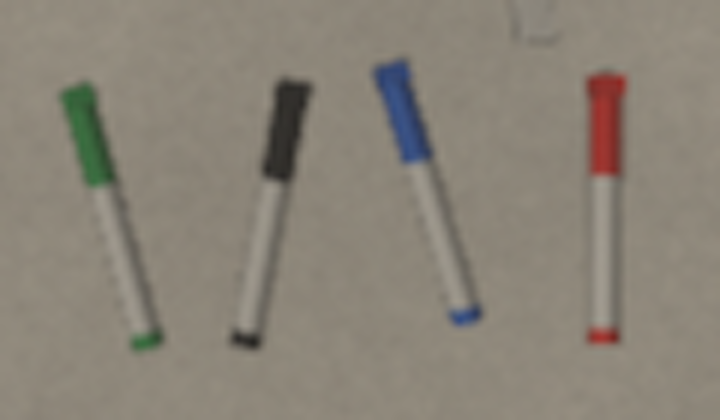

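The four markers are green (338,226), black (366,225), blue (391,222) and red (421,224). The pink one at (366,122) is the decoy. The keeper hinge is at (237,174), its knob at (300,174), and the handle tab at (271.6,215). The tray is partly under the shelf, so I'll pull it out first.

Run:
```python
from h import *
im=cv2.imread("pics/top0.png")
h=p3("top",(271.6,215.1),.054); g=p3("top",(308.7,271),.08)
print(h,g)
for b in (np.pi/2,-np.pi/2): print(ctrl.inverse_kinematics([h[0],h[1],.15],down(b)))
R=down(min((np.pi/2,-np.pi/2),key=lambda b:abs(ctrl.inverse_kinematics([h[0],h[1],.15],down(b))[6])))
ctrl.move_ptp([h[0],h[1],.15],R)
ctrl.move_gripper(.045)
print(ctrl.move_l([h[0],h[1],.038],v=.08,max_force=8),ctrl.get_state()["tcp_pos"])
ctrl.move_gripper(0.0); s=ctrl.get_state(); print(s["width"],s["tcp_pos"],s["wrist_force"])
print(ctrl.move_l([h[0],h[1]-.17,.038],v=.06,max_force=20)); s=ctrl.get_state(); print(s["width"],s["tcp_pos"],s["wrist_force"],s["t"])
```

```text
[0.52715552 0.05607591 0.054     ] [ 0.36571569 -0.05612446  0.08      ]
[ 0.61100229  0.42467289 -0.93550418  1.93227383  0.40866698  0.98730446
  1.05707612]
[ 0.39462086  0.34098311 -0.66484915  1.94074132  0.25747484  0.94452329
 -1.96558288]
False [0.52769864 0.05616133 0.03856452]
0.008889105506397498 [0.52744014 0.05721602 0.0385316 ] [-0.34345159  3.02814291  2.4056525 ]
True
0.009158622729706226 [ 0.52800181 -0.01741834  0.03857468] [0.53104628 1.94186573 1.72610641] 6.675
```

Run:
```python
from h import *
s=ctrl.get_state();p=s["tcp_pos"]
print(ctrl.move_l([p[0],p[1]-.03,.038],v=.03,max_force=20)); s=ctrl.get_state(); print(s["tcp_pos"],s["wrist_force"])
ctrl.move_gripper(.045); p=ctrl.get_state()["tcp_pos"]
ctrl.move_l([p[0],p[1],.2],v=.15)
ctrl.move_ptp([.45,-.25,.3],down(np.pi/2))
shot("top","top1",(150,130,350,280),4); shot("side","side1",(230,90,370,230),4)
im=shot("top");cv2.imwrite("pics/top1f.png",im[:,:,::-1])
```

```text
True
[ 0.52799185 -0.01734605  0.0386098 ] [1.56452028 2.54996591 1.40650193]
```

View pics/top1.png

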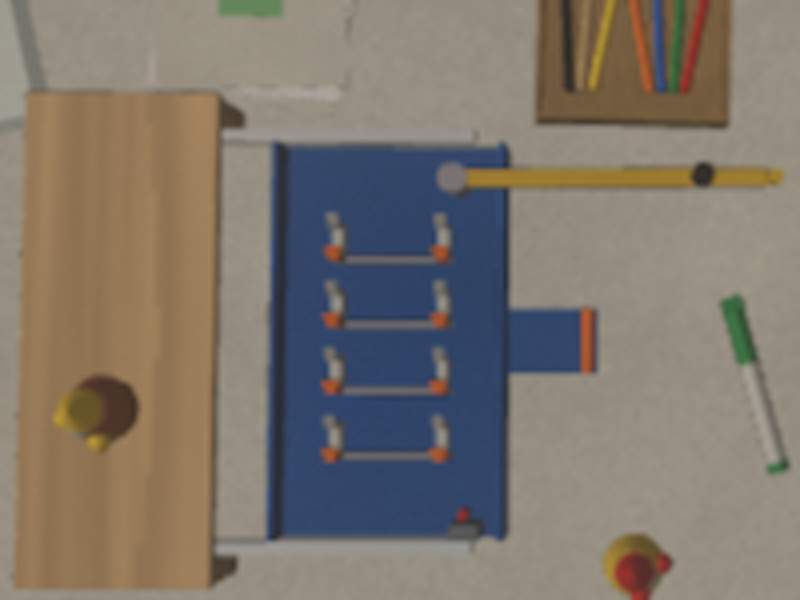

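The tray is fully out: the row of clips is at crop x≈387 and the shelf edge at 217, and it's hard against the stop. The hinge is at (452,178), the knob at (703,174) and the tab at (588,340). Next I'll measure the clips.

```bash
cat >> h.py <<'E'
def oranges(im):
    hsv=cv2.cvtColor(im,cv2.COLOR_RGB2HSV); m=cv2.inRange(hsv,(3,120,110),(16,255,255))
    n,l,st,c=cv2.connectedComponentsWithStats(m); return [(c[i],st[i,4]) for i in range(1,n) if st[i,4]>=4]
E
python3 - <<'E'
from h import *
im=cv2.imread("pics/top1f.png")[:,:,::-1].copy()
for c,a in oranges(im):
    if 220<c[0]<310 and 170<c[1]<260: print(c.round(1),a,p3("top",c,.054).round(4))
up=cv2.resize(im,None,fx=4,fy=4,interpolation=cv2.INTER_CUBIC)
for u in (233.5,260.5):
  for v0 in (181,232):
    print(u,v0,[tuple(int(q) for q in im[v,int(u)]) for v in range(v0,v0+14)])
hsv=cv2.cvtColor(im,cv2.COLOR_RGB2HSV); m=cv2.inRange(hsv,(105,120,40),(125,255,255)); m[:, :200]=0;m[:,290:]=0
n,l,st,c=cv2.connectedComponentsWithStats(m);i=1+np.argmax(st[1:,4]);print(st[i])
for z in(.05,):print(p3("top",(260,143/4+130),z),p3("top",(260,538/4+130),z))
for q in((217.8,150),(204,270)):print("shelf",p3("top",(q),.097))
# keeper
m=cv2.inRange(hsv,(18,120,100),(32,255,255)); m[:165]=0;m[185:]=0;m[:,:262]=0
ys,xs=np.nonzero(m);print("bar",xs.min(),xs.max(),np.polyfit(xs,ys,1)); 
print("hinge",p3("top",(150+452/4,130+178/4),.068),"knob",p3("top",(150+703/4,130+174/4),.096))
print(proj("side",[.527,.085,.058]))
E
```

```text
[232.8 192.9] 10 [0.5923 0.1727 0.054 ]
[259.8 192.9] 10 [0.5932 0.0923 0.054 ]
[296.  214.5] 46 [ 0.5296 -0.0168  0.054 ]
[232.7 209.3] 10 [0.5433 0.172  0.054 ]
[259.6 209.5] 11 [0.5437 0.092  0.054 ]
[232.4 225.9] 11 [0.494  0.1719 0.054 ]
[259.5 226. ] 12 [0.4944 0.0915 0.054 ]
[232. 243.] 9 [0.4434 0.172  0.054 ]
[259.4 242.9] 11 [0.4442 0.0911 0.054 ]
233.5 181 [(52, 70, 104), (62, 77, 106), (99, 102, 106), (117, 112, 104), (116, 112, 104), (103, 101, 97), (111, 112, 111), (124, 124, 125), (124, 124, 125), (123, 124, 125), (148, 104, 92), (160, 80, 44), (164, 83, 46), (145, 77, 46)]
233.5 232 [(50, 70, 107), (62, 78, 108), (86, 91, 102), (99, 97, 94), (107, 103, 97), (133, 128, 120), (147, 142, 133), (147, 142, 133), (147, 142, 133), (136, 120, 107), (149, 90, 62), (150, 77, 44), (138, 72, 42), (103, 72, 86)]
260.5 181 [(51, 69, 104), (50, 68, 103), (95, 97, 105), (114, 110, 102), (114, 109, 102), (115, 111, 103), (132, 128, 119), (147, 142, 132), (146, 141, 131), (147, 142, 132), (154, 113, 96), (161, 81, 45), (165, 83, 45), (148, 76, 44)]
260.5 232 [(48, 68, 104), (61, 76, 102), (88, 93, 102), (103, 101, 99), (109, 105, 98), (133, 128, 120), (147, 141, 132), (147, 142, 133), (147, 142, 133), (136, 120, 107), (150, 91, 63), (156, 80, 45), (148, 77, 45), (108, 73, 84)]
[ 221  168   55   96 4033]
[0.67548835 0.09356828 0.05      ] [0.3801325  0.08858319 0.05      ]
shelf [0.71336018 0.21037889 0.097     ]
shelf [0.36908618 0.24153441 0.097     ]
bar 267 345 [-1.09631828e-02  1.77318478e+02]
hinge [0.64705044 0.08212693 0.068     ] knob [ 0.64898797 -0.10268795  0.096     ]
[301.33385989 166.83806007]
```

View pics/side1.png

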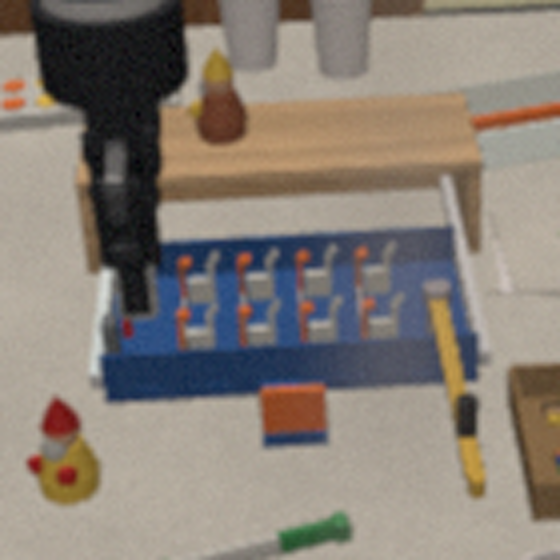

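```bash
cat >> h.py <<'E'
HUE=dict(green=[((40,70,30),(85,255,255))],blue=[((100,110,50),(125,255,255))],red=[((0,130,60),(7,255,255)),((172,130,60),(180,255,255))],black=[((0,0,0),(180,255,62))])
def marker(im,col,box=(315,185,450,262)):
    hsv=cv2.cvtColor(im,cv2.COLOR_RGB2HSV); m=0
    for a,b in HUE[col]: m=m|cv2.inRange(hsv,a,b)
    w=np.zeros_like(m); w[box[1]:box[3],box[0]:box[2]]=255; m=m&w
    n,l,st,c=cv2.connectedComponentsWithStats(m); i=1+np.argmax(st[1:,4])
    P=np.argwhere(l==i)[:,::-1].astype(np.float32); v=cv2.fitLine(P,2,0,.01,.01).ravel()
    Q=np.argwhere(m>0)[:,::-1]-v[2:]; s=Q@v[:2]; d=np.abs(Q@[-v[1],v[0]])
    P=(Q[(d<7)&(abs(s)<48)]+v[2:]).astype(np.float32); v=cv2.fitLine(P,2,0,.01,.01).ravel(); s=(P-v[2:])@v[:2]
    e=[v[2:]+k*v[:2] for k in (s.min()-.4,s.max()+.4)]
    A,B=[p3("top",q,.0085) for q in e]; d=B-A
    return (A+B)/2,np.arctan2(d[1],d[0]),np.linalg.norm(d),len(P)
YAW=.007; C0=np.array([.528,.132])
def clip(i): return C0+(i-2.5)*.05*np.array([np.cos(YAW),np.sin(YAW)])
def best(p,a):  # of the two equal grasps, the one with the last joint nearer its middle
    o=[(abs(q[6]),b) for b in (a,a+np.pi) if (q:=ctrl.inverse_kinematics(p,down(b))) is not None]; return down(min(o)[1])
def stow(col,i,im):
    c,a,L,n=marker(im,col); print(col,c.round(4),round(a,3),"len",round(L,4),n)
    assert abs(L-.14)<.012
    p=[c[0],c[1],.12]; ctrl.move_ptp(p,best(p,a+np.pi/2)); ctrl.move_gripper(.05)
    print("touch",ctrl.move_l([c[0],c[1],.012],v=.1,max_force=10)); ctrl.move_gripper(0); w=ctrl.get_state()["width"]
    ctrl.move_l([c[0],c[1],.16],v=.15); print("width",round(w,4),round(ctrl.get_state()["width"],4))
    k=clip(i); p=[*k,.16]; ctrl.move_ptp(p,best(p,YAW)); print("at clip width",round(ctrl.get_state()["width"],4))
def press(i,z=.047):
    k=clip(i); ctrl.move_l([*k,.085],v=.12)
    r=ctrl.move_l([*k,z],v=.03,max_force=25); s=ctrl.get_state(); print("press",r,s["tcp_pos"].round(4),s["wrist_force"].round(1),round(s["width"],4))
def leave(i):
    ctrl.move_gripper(.03); ctrl.move_l([*clip(i),.16],v=.12); print("t",ctrl.get_state()["t"])
E
python3 - <<'E'
from h import *
im=cv2.imread("pics/top0.png")[:,:,::-1].copy()
for c in HUE: print(c,marker(im,c))
# get out of the view, then look afresh
p=[*clip(4),.2]; ctrl.move_ptp(p,best(p,YAW))
im=shot("top"); stow("green",4,im)
shot("side","side2",(200,80,420,240),3)
E
```

```text
green (array([ 0.49616056, -0.14677653,  0.0085    ]), np.float64(-2.8590939046074393), np.float64(0.14015181864521015), 81)
blue (array([ 0.50993295, -0.31143164,  0.0085    ]), np.float64(-2.853026078990467), np.float64(0.1392794190387833), 68)
red (array([ 0.50278018, -0.40479517,  0.0085    ]), np.float64(-0.012593797713911567), np.float64(0.13689446352679144), 79)
black (array([ 0.49866159, -0.22957961,  0.0085    ]), np.float64(-0.17550879249163023), np.float64(0.13923693835693007), 75)
green [ 0.4962 -0.1468  0.0085] -2.862 len 0.1402 80
touch False
width 0.0138 0.0135
at clip width 0.0134
```

View pics/side2.png

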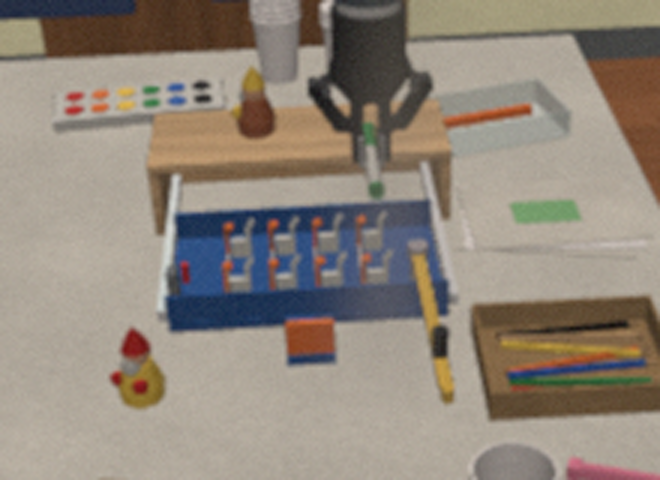

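Run:
```python
from h import *
k=clip(4)
for z in(.145,.150,.1565,.163):print(z,proj("side",[k[0],k[1]-.07,z]),proj("side",[k[0],k[1]+.06,z]))
s=ctrl.get_state();print(s["tcp_pos"],s["tcp_rot"].round(3).tolist(),clip(4),s["finger_force"])
im=shot("side")
hsv=cv2.cvtColor(im,cv2.COLOR_RGB2HSV); m=cv2.inRange(hsv,*HUE["green"][0]);m[:110]=0;m[160:]=0;m[:,:310]=0;m[:,340:]=0
n,l,st,c=cv2.connectedComponentsWithStats(m);print(st[1:],c[1:])
```

```text
0.145 [324.89118107 145.57361651] [322.15900878 125.92719728]
0.15 [324.86185066 144.14468806] [322.12597709 124.56624861]
0.1565 [324.8235124  142.27691235] [322.08281912 122.78808469]
0.163 [324.78493617 140.39754275] [322.03941418 120.99974525]
[0.60314788 0.12942602 0.15921116] [[-0.003, 1.0, -0.001], [1.0, 0.003, -0.002], [-0.002, -0.001, -1.0]] [0.60299816 0.132525  ] 60.88629484176636
[[321 121   4   7  24]
 [326 141   1   1   1]
 [324 142   1   1   1]] [[322.625 123.875]
 [326.    141.   ]
 [324.    142.   ]]
```

The side view shows the marker held level over clip 4 with its tip end at about (325,143), which matches the prediction. Pressing.

Run:
```python
from h import *
press(4)
shot("side","side3",(260,120,360,200),6)
```

```text
press False [0.6029 0.1326 0.0502] [-6.3 -3.7 18.5] 0.0134
```

View pics/side3.png

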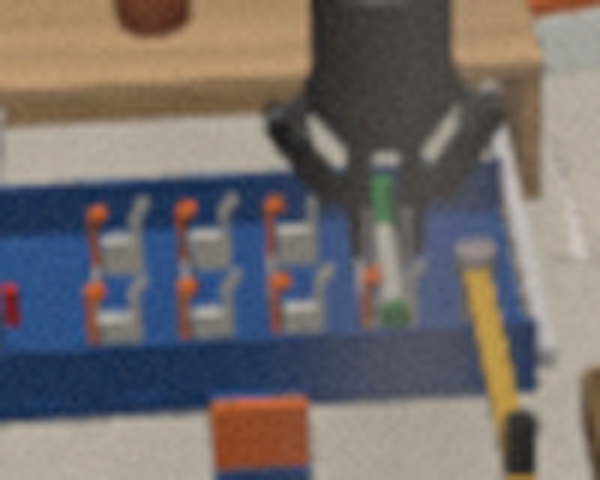

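```bash
sed -i 's/\[.528,.132\]/[.5275,.132]/' h.py
python3 - <<'E'
from h import *
leave(4)
im=shot("top"); stow("black",3,im); press(3); leave(3)
im=shot("top"); stow("blue",2,im); press(2); leave(2)
im=shot("top"); stow("red",1,im); press(1); leave(1)
p=[.45,-.2,.25];ctrl.move_ptp(p,best(p,YAW))
shot("side","side4",(260,120,360,200),6);shot("top","top4",(200,150,360,270),5)
E
```

```text
t 21.3
black [ 0.4987 -0.2295  0.0085] -0.177 len 0.1392 73
touch False
width 0.0134 0.0133
at clip width 0.0136
press True [0.5526 0.1321 0.0503] [-1.4 -0.9  5.4] 0.0134
t 31.1167
blue [ 0.5099 -0.3114  0.0085] -2.853 len 0.1393 68
touch False
width 0.0134 0.0133
at clip width 0.0133
press True [0.5027 0.1318 0.0504] [-0.8 -0.2  5.8] 0.0135
t 40.8417
red [ 0.5028 -0.4048  0.0085] -0.013 len 0.1369 79
touch False
width 0.0133 0.0134
at clip width 0.0136
press True [0.4527 0.1315 0.0503] [-1.1 -0.7  7.8] 0.0133
t 51.1583
```

View pics/side4.png

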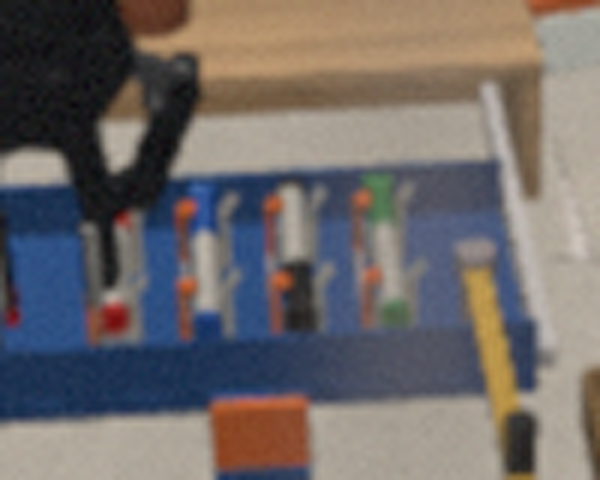

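View pics/top4.png

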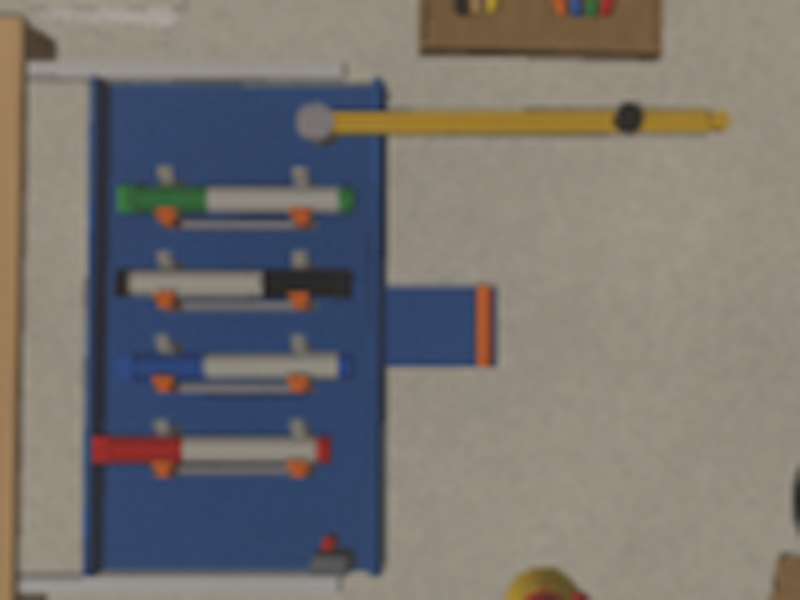

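Green, black and blue sit correctly, spanning crop x≈117–352. Red spans 92–330, so it slipped about 14 mm in the grip towards the back wall. I'll grip it again, slide it back and check.

Run:
```python
from h import *
k=clip(1); y0=k[1]+.007
p=[k[0],y0,.12]; ctrl.move_ptp(p,best(p,YAW)); ctrl.move_gripper(.03)
print(ctrl.move_l([k[0],y0,.050],v=.08,max_force=10)); ctrl.move_gripper(0)
print(ctrl.get_state()["width"],ctrl.move_l([k[0],y0-.0145,.050],v=.03,max_force=25)); s=ctrl.get_state();print(s["tcp_pos"],s["wrist_force"],s["width"])
print(ctrl.move_l([k[0],y0-.0145,.0465],v=.03,max_force=20)); s=ctrl.get_state();print(s["tcp_pos"],s["wrist_force"])
ctrl.move_gripper(.03); ctrl.move_l([k[0],y0-.0145,.16],v=.12)
p=[.5,-.3,.3];ctrl.move_ptp(p,best(p,YAW))
a=shot("side","side5"); b=shot("top","top5")
A=cv2.resize(a[120:200,255:355],None,fx=6,fy=6,interpolation=2); B=cv2.resize(b[160:265,215:290],None,fx=4,fy=4,interpolation=2)
c=np.zeros((480,780,3),np.uint8);c[:,:]=0
A=cv2.resize(A,(480,384));c[:384,:480]=A;c[:420,480:780]=B
cv2.imwrite("pics/c5.png",c[:,:,::-1]); print(ctrl.get_state()["t"])
```

```text
False
0.01392432150192005 False
[0.45326771 0.12458089 0.05067106] [-0.99871779  2.36437664  6.20321978] 0.01344357963377472
True
[0.45333182 0.12481521 0.05054946] [-2.15546619 -1.87363169 10.27176571]
59.4
```

View pics/c5.png

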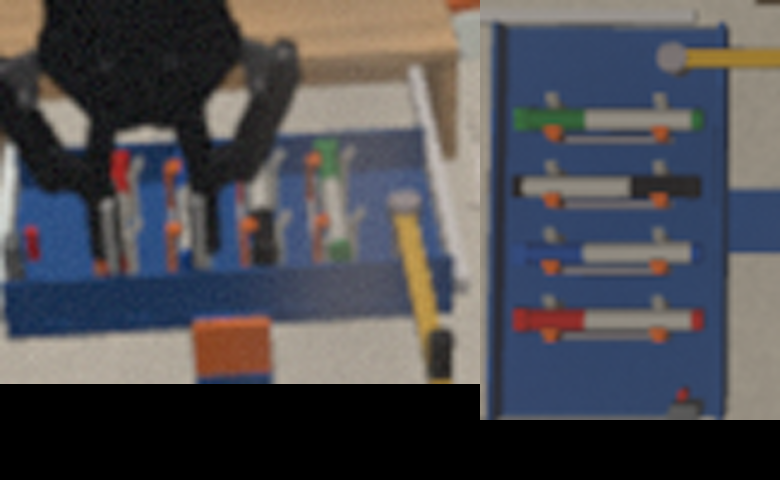

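Red now lines up with the others, spanning crop x≈513–703 like green. Next is the keeper: straddle the knob and sweep it along its arc, taking a side-view check of the markers on the way.

```bash
cat >> h.py <<'E'
H=np.array([.647,.082])
def knob(q,off=0.): 
    a=np.pi+YAW+q; return H+.185*np.array([np.cos(a),np.sin(a)])
E
python3 - <<'E'
from h import *
a0=np.pi+YAW+np.pi/2; z=.084; best_=None
for k in (0,np.pi):
    qa=ctrl.inverse_kinematics([*knob(1.57),z],down(a0+1.57+k)); qb=ctrl.inverse_kinematics([*knob(-.05),z],down(a0-.05+k)); print(k,qa,qb)
    if qa is not None and qb is not None:
        m=max(abs(qa[6]),abs(qb[6])); best_=min(best_,(m,k)) if best_ else (m,k)
k=best_[1]
ctrl.move_ptp([*knob(1.575),.16],down(a0+1.57+k)); ctrl.move_gripper(.028)
im=shot("side","side6",(255,125,355,200),5)
print(ctrl.move_l([*knob(1.575),z],v=.06,max_force=6),ctrl.get_state()["tcp_pos"],k)
E
```

```text
0 [ 0.79685577  0.81491006 -0.99563376  1.65467441  0.75386539  1.1018978
 -0.41180517] [ 0.55397818  0.43698539 -0.94209332  2.10546279  0.48295223  0.82871267
 -2.29489737]
3.141592653589793 [ 0.97264953  1.18144935 -1.44720246  1.64747799  1.18795251  1.42751018
  2.52518071] [ 0.65581669  0.50521512 -1.07330941  2.1022125   0.58847194  0.87295579
  0.76313012]
False [ 0.64952111 -0.10295548  0.08460115] 0
```

View pics/side6.png

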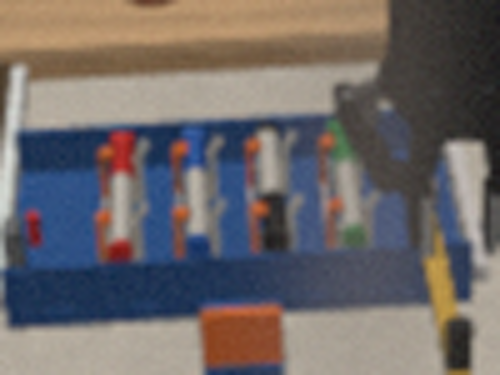

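All four markers look level and alike, with the jaws back over the barrels. Sweeping the keeper now.

Run:
```python
from h import *
a0=np.pi+YAW+np.pi/2; z=.084
for q in list(np.linspace(1.45,.1,12))+[.03,-.02]:
    r=ctrl.move_l([*knob(q),z],down(a0+q),v=.09,max_force=15)
    if r: print("stop",q,ctrl.get_state()["wrist_force"]); break
r=ctrl.move_l([*knob(-.06),z],v=.02,max_force=18); s=ctrl.get_state(); print(r,s["tcp_pos"],knob(0),s["wrist_force"],s["t"])
shot("top","top7",(200,150,360,270),5)
```

```text
False [0.46209031 0.09015598 0.08377004] [0.46200453 0.08070501] [ 0.77581179 -5.64930008 -0.07288755] 68.05
```

Run:
```python
from h import *
p=ctrl.get_state()["tcp_pos"]
print(ctrl.move_l([p[0],p[1]+.008,p[2]],v=.03,max_force=15),ctrl.get_state()["wrist_force"])
p=ctrl.get_state()["tcp_pos"]; ctrl.move_l([p[0],p[1]-.006,p[2]],v=.05); p=ctrl.get_state()["tcp_pos"];ctrl.move_l([p[0],p[1],.2],v=.15)
q=[.5,-.3,.3];ctrl.move_ptp(q,best(q,YAW))
b=shot("top","top8",(200,150,360,270),5)
hsv=cv2.cvtColor(b,cv2.COLOR_RGB2HSV);m=cv2.inRange(hsv,(20,120,100),(32,255,255)); m[:160]=0;m[262:]=0;m[:,:215]=0;m[:,290:]=0
ys,xs=np.nonzero(m);f=np.polyfit(ys,xs,1);A,B=[p3("top",(np.polyval(f,v),v),.068) for v in(ys.min(),ys.max())];print(A,B,"keeper",np.arctan2(A[1]-B[1],A[0]-B[0])-YAW)
```

```text
False [-0.08465077 -4.23881304  1.23201709]
[0.63651042 0.09190215 0.068     ] [0.40399466 0.09044492 0.068     ] keeper -0.0007328181588929479
```

View pics/top8.png

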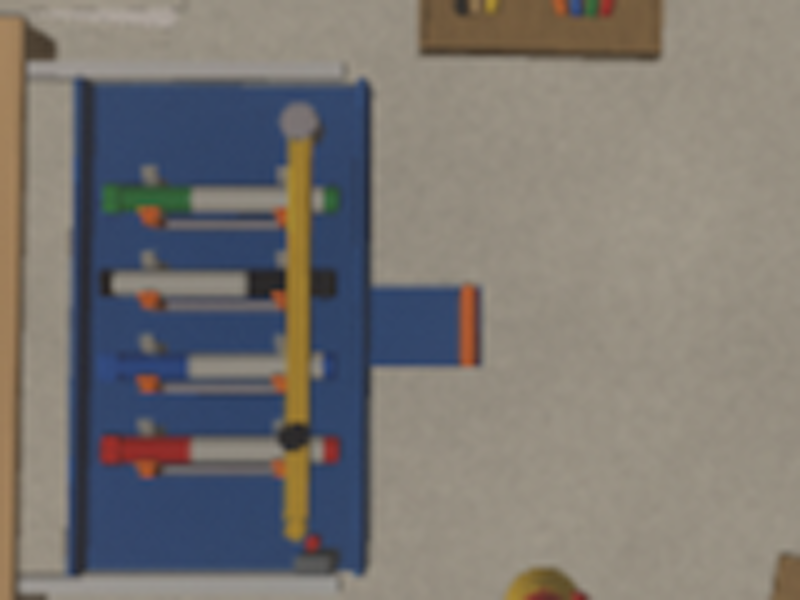

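The keeper is shut at about 0 rad, with its free end past the red pin at (312,542). The tray crept in about 9 mm while I pushed. I'll pull it back to the stop so step 3 clearly holds, then push it home.

Run:
```python
from h import *
h=p3("top",(200+469/5,150+325/5),.054); print(h)
p=[h[0],h[1]+.001,.15]; ctrl.move_ptp(p,best(p,np.pi/2)); ctrl.move_gripper(.045)
print(ctrl.move_l([p[0],p[1],.038],v=.08,max_force=8)); ctrl.move_gripper(0)
print(ctrl.move_l([p[0],p[1]-.03,.038],v=.03,max_force=20),ctrl.get_state()["tcp_pos"]); ctrl.pause(.5)
y0=ctrl.get_state()["tcp_pos"][1]; x0=p[0]
print(ctrl.move_l([x0-.165*np.sin(YAW),y0+.165,.038],v=.06,max_force=25)); s=ctrl.get_state(); print("travel",s["tcp_pos"][1]-y0,s["wrist_force"],s["width"])
print(ctrl.move_l([s["tcp_pos"][0],y0+.165,.038],v=.02,max_force=25)); s=ctrl.get_state(); print("travel",s["tcp_pos"][1]-y0,s["wrist_force"])
ctrl.move_gripper(.04); q=ctrl.get_state()["tcp_pos"]; ctrl.move_l([q[0],q[1],.2],v=.12)
q=[.45,-.25,.3];ctrl.move_ptp(q,best(q,YAW))
shot("top","top9",(150,130,310,280),4); shot("side","side9"); print(ctrl.get_state()["t"])
```

```text
[ 0.52807402 -0.01013083  0.054     ]
False
True [ 0.52836351 -0.01737768  0.03847188]
True
travel 0.14993028941892897 [-0.86851199 -0.72036194  4.23824317] 0.009543603112479287
True
travel 0.14983902916618747 [-2.30783577 -3.20981259  5.4778306 ]
82.7167
```

View pics/top9.png

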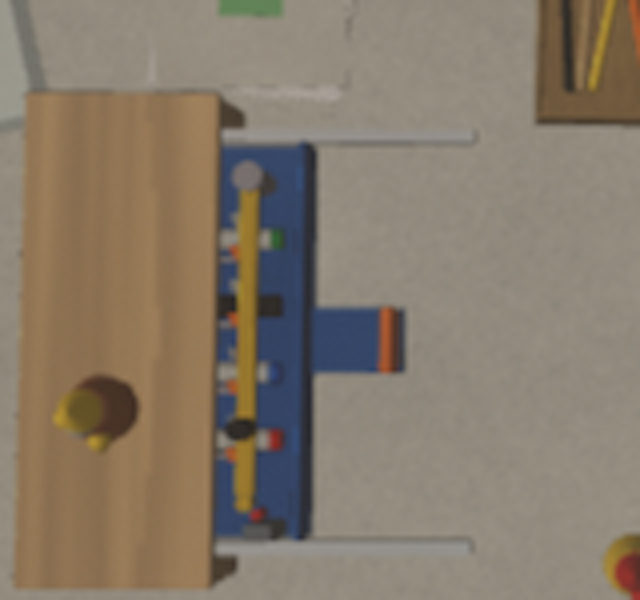

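The tray travelled the full 150 mm home. The keeper is still shut past the pin, the markers are seated, and the bystanders haven't moved. The arm is clear, so I'm handing in.

```bash
python3 -c "
from bench import ctrl
ctrl.pause(.3); print(ctrl.job_done())"
```

```text
the job is handed in; nothing more can be done
None
```

I handed the job in at about 83 s: all four markers look seated in their clips, the keeper bar is shut past the red pin, and the tray is fully home; the judge's result wasn't shown.

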